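Refit the gas hob's control knob and hold it pressed

TASK

The control knob of this gas hob was pulled off for cleaning and lies on the counter. Pick it up, turn it so that the flat in its bore matches the flat of the bare D-shaped spindle, push it fully home, then press it well down against the tap's spring as one does to light the burner, and finish still holding it pressed down with the gripper. Do not press the other knob, and leave the other things on the counter where they are.

Things in the scene. Friction and masses are not known exactly. Their poses are not given: they have to be found in the camera images.
- knob_mid (a point): Loose control knob, 40-85 g, standing on its round skirt on the counter, fin up. Point on its axis, half-way up (15 mm above the underside). Steel skirt: diameter 48 mm, 0-10 mm above the underside. Black grip fin: 44 mm long along x, 16 mm wide along y, flat sides, 10-30 mm above the underside; grip it across the 16 mm. x towards the fin's end with the white pointer line, z up.
- knob_bore (a point): Mouth of the loose knob's D-shaped bore: on its axis, at the underside, same axes as the knob. The bore runs up 18 mm: 11.8 mm across the round part, its flat 2.6 mm from the axis on the x (pointer) side; the mouth is flared by 1.5 mm except at the flat.
- knob_pointer (a point): Pointer end of the loose knob's fin: 22 mm from the axis along the knob's x, 15 mm above the underside.
- spindle_seat (a point): Bare D-shaped metal spindle standing up out of the hob's glass. Point on its axis where the underside of the fully home knob lies: 8 mm above the glass, 68 mm above the counter when the spindle is up; moves down with it. x points out of the flat, z up. Fully home: the bore's end rests on the spindle's end. It does not turn. Either of the hob's two spindles may be the bare one.
- spindle_tip (a point): End of the bare spindle, on its axis, 18 mm above the seat (86 mm above the counter when up), same axes. The spindle is 10 mm round with a flat cut 2 mm from the axis (7 mm across) along these 18 mm, last 1.2 mm chamfered. The knob has about 0.15 rad of turning play on it either way.
- spindle (a joint): How far the bare spindle is pressed down, m: 0 up, stop at 0.005. Its spring starts to give at 5 N and takes 8.6 N at 0.003, 11 N at 0.005.
- fitted_knob (a joint): How far the other, fitted knob is pressed down, m: 0 up, stop at 0.005. Same spring. To be left alone.
- fitted_knob_mid (a point): Centre of the fitted knob of the neighbouring tap, same shape as the loose one, 15 mm above its underside; to be left alone.
- hob: Free-standing two-burner gas hob, fixed. Origin on the counter midway between the two spindles (at y +60 and -60 mm). Black glass top 60 mm above the counter, from -55 to 455 mm along x, -145 to 145 mm along y; the spindles stand on its end nearest the robot. Cast-iron pan supports, up to 100 mm above the counter, begin 76 mm along x.
- tumbler_mid (a point): Clear glass tumbler, 76 mm wide at the rim, 105 mm high, upright on the counter; its centre 52 mm up. Loose bystander.
- scraper_mid (a point): Black silicone scraper, 245 mm long along x, up to 58 mm wide, 12 mm thick, lying on the counter; this point 6 mm above the counter, 123 mm from either end. Loose bystander.
- housing_mid (a point): Translucent plastic water-filter housing, open top, 116 mm wide, 150 mm high, upright on the counter; its centre 75 mm up. Loose bystander.
- cap_mid (a point): The filter housing's blue twist cap, 124 mm wide, up to 57 mm high, on the counter beside it; this point on its axis 22 mm up. Loose bystander.
There are look-alikes about, which are no part of the job. Leave any yellow look-alike of the part that bears knob_mid alone.

How it is judged (in metres and radians):
On the way, in this order (a step that is already met when the one before it is completed fails the run):
1. the loose knob is lifted clear of the counter (height (world z) of knob_mid above 0.045 m), for 0.1 s.
2. the knob is fully home on the bare spindle, its pointer on the flat's side (z of knob_mid in the frame of spindle_seat below 0.0175 m and horizontal distance between knob_mid and spindle_seat below 0.003 m and x of knob_pointer in the frame of spindle_seat above 0.018 m), for 0.1 s.
At the end, for the whole second after the job is handed in: The knob sits fully home on the bare spindle (within 2.5 mm of its seat and 3 mm of its axis, upright, pointer on the flat's side) and the gripper keeps it pressed: the spindle stays at least 3 of its 5 mm down, at rest, with over 3 N between fingers and knob (all of step 2 and z of knob_mid in the frame of spindle_seat above 0.012 m and angle between knob_mid's own z axis and vertical below 0.12 rad and value of joint spindle above 0.003 m and velocity of joint spindle below 0.01 m/s and contact force between the fingers and knob above 3 N); the arm keeps its last pose, push and grip.
It fails at once if the other, fitted knob is pressed down by more than 2 mm (value of joint fitted_knob above 0.002 m).
It fails at once if a bystander (tumbler, scraper, filter housing, twist cap) is moved more than 30 mm (distance of any of tumbler_mid, scraper_mid, housing_mid, cap_mid from where it was at the start of the episode above 0.03 m).
It also fails if it takes over 35 s, if anything falls off the work surface, if the arm or the gripper's body presses on something with over 40 N, if the wrist force passes 120 N, or if a joint passes its speed limit or range.

ROBOT

A 7-joint arm with a two-finger parallel gripper is mounted at the origin on the work surface. World frame = base frame: x ahead of the robot, y to its left, z up, the work surface at z = 0. Lengths are in m, angles in degrees, forces in N, time in s.
With the tool pointing down it reaches from about 0.425 to 1.025 m from the base axis. Payload 3.6 kg.
Tool frame: the origin (TCP) lies at the very end of the fingers, on their centre line; the grasp point (between the pads) lies 19 mm behind it; z points along the fingers, y is the line along which they close (so a half turn about z gives the same grasp; the last joint's range is limited). The gripper opens to 85 mm and grips with 20 to 120 N. Pads are 22 mm wide; open, the fingers measure 114 mm over their backs; the gripper's body (76 mm by 85 mm) begins 54 mm behind the grasp point. The pads swing forward as they close: fully open they stand 13 mm farther back than shut.
Start: joints at [-77.034, 33.873, 2.773, 92.16, -1.908, 54.013, -1.931], TCP at [0.228, 0.688, 0.231] pointing down, gripper open.
Joint ranges: [-153.93, 153.93], [-27.13, 128.08], [-72.61, 78.16], [10.71, 143.7], [-87.88, 267.88], [4.46, 118.87], [-176.78, 176.78]. Speed limits (degrees/s): [147.25, 147.25, 180, 180, 180, 180, 180].

INTERFACE

Orientations are given as [roll, pitch, yaw] about the fixed x, y, z axes, in that order (R = Rz(yaw) Ry(pitch) Rx(roll)).
In Python, from station import arm gives the robot as it stands.
- The arm moves only by the shell command python3 -m crank 'ROWS' [FORCE]. ROWS is JSON, a list that holds one entry, the list of rows, each a list of 5 numbers: the shift along the tool's x, y, z in mm, then the turn about the tool's z in degrees, then the opening, from 0 (shut) to 1 (fully open). In form: [[[tx, ty, tz, spin, claw], ...]]. A call has 1 to 10 rows; each row is the pose to reach, as a shift and turn from the pose commanded when the call began, along the tool's axes at that moment; what a row does not reach only later rows make up. A row lasts 1/12 s, in which the tool goes at most 41.7 mm and 7.16 degrees, less where a joint would pass 70% of its speed; a pose out of reach is approached as far as the arm can. A call with a gripper value outside its range is refused whole. The fingers move at their own pace and stop on an object; FORCE is the grip in N (left out, the last holds). Time passes only in rows, so rows that repeat a pose let the fingers close. It gives the time, the measured TCP pose, the force, the opening and the grip force at its end, in the units of the state.
- arm.observe(): the state, without advancing time (a new reading comes with each control period).
- arm.camera(name): name is "scene" or "top" or "wrist"; returns (picture, depth): 480x640x3 uint8, red, green, blue; 480x640 float32, m along the optical axis (not along the pixel's ray), 0 where there is no reading.
- arm.camera_model(name): a dict with "camera_matrix" (3x3 intrinsics, pixels), "R" (3x3) and "t" (3): a world point X has camera coordinates R X + t; the wrist camera has in their place "tool_from_camera" (4x4, takes a point from camera to tool coordinates, whose origin is the TCP and whose axes are the flange's). Camera axes: x right, y down, z forward; pixel columns grow to the right and rows downward; lengths in m; the calibration is good to about 2 mm. The wrist camera is an equidistant fisheye: a pixel r from the principal point sees the ray r / f radians off the axis. A picture is of the moment at which its call begins: read the wrist's pose just before it. camera_model takes no time and is no camera call.
- arm.job_done(): hands the job in; it is judged then, once.
The state is a dict: "t": time; "joints": joint angles; "qd": joint speeds; "joint_efforts": joint torques, N m; "ee_pos": TCP position; "tool_rot": TCP orientation; "wrist_force": force on the tool from outside, world axes, zero at the start; "torque": the same for the moment, N m; "width": finger opening in m; "grasp_force": force on a finger pad.
Only numpy, scipy, OpenCV 4.12 (cv2) and the standard library are available. Lean on these libraries where they do the work, as an engineer would, in place of code of your own. Each camera call takes 0.05 s, during which the arm holds its last target. There are 200 camera calls.

## Working session

There is one attempt and no reset: what is moved stays moved. The work goes in short steps, Python scripts to look and compute and a shell command to move; the robot and the scene stay as the last step left them, time stands still between calls to the robot, and variables do not carry over. Pictures are saved under pics/ and viewed, at most 10 in all, crops included, and the job is handed in when it is done.

```bash
mkdir -p pics; ls; python3 - <<'E'
from station import arm
import cv2,numpy as np
print(arm.observe())
for n in("top","scene"):
    p,d=arm.camera(n);cv2.imwrite(f"pics/{n}0.png",p[:,:,::-1]);np.save(f"pics/{n}0.npy",d)
    m=arm.camera_model(n);print(n,m)
print(arm.camera_model("wrist"))
E
```

```text
pics
{'t': 0.0, 'joints': array([-77.0357998 ,  33.92621024,   2.76785631,  92.23637352,
        -1.90901985,  54.01264634,  -1.93101335]), 'qd': array([-0.11329016, -0.0625077 , -0.02280548, -0.06091868,  0.04868682,
        0.00943978,  0.02937349]), 'joint_efforts': array([ 3.93136743e-04, -5.48702395e+01,  1.54639777e+00, -1.98121440e+01,
        9.33645963e-03,  8.54086247e-03, -4.57902942e-07]), 'ee_pos': array([0.22763479, 0.68746367, 0.23013531]), 'tool_rot': array([-1.79871082e+02,  6.69653384e-03,  1.61682084e+02]), 'wrist_force': array([-0.14757899,  0.93548103,  0.16920732]), 'torque': array([0.02664625, 0.03104368, 0.01095321]), 'grasp_force': 0.0, 'width': 0.0854128172954894}
top {'camera_matrix': array([[594.15877452,   0.        , 308.71137455],
       [  0.        , 594.15877452, 240.25833223],
       [  0.        ,   0.        ,   1.        ]]), 'R': array([[ 0.0246776 , -0.99966931,  0.00723052],
       [-0.99873107, -0.02497076, -0.04373465],
       [ 0.04390073, -0.00614208, -0.99901702]]), 't': array([-0.0660262 ,  0.53545936,  1.44731154])}
scene {'camera_matri
[... 197 characters left out ...]
  0.01825292],
       [ 0.57177927,  0.34204257, -0.74570459],
       [-0.6537656 , -0.35916437, -0.66602664]]), 't': array([ 0.30482052, -0.24453997,  1.77080577])}
{'camera_matrix': array([[371.64829954,   0.        , 319.57525748],
       [  0.        , 371.64829954, 239.45691842],
       [  0.        ,   0.        ,   1.        ]]), 'tool_from_camera': array([[ 9.28046794e-04, -9.62053185e-01, -2.72860418e-01,
         7.01597746e-02],
       [ 9.99999561e-01,  8.57393130e-04,  3.78173555e-04,
        -4.48861060e-05],
       [-1.29874426e-04, -2.72860649e-01,  9.62053558e-01,
        -1.42266088e-01],
       [ 0.00000000e+00,  0.00000000e+00,  0.00000000e+00,
         1.00000000e+00]])}
```

View pics/top0.png

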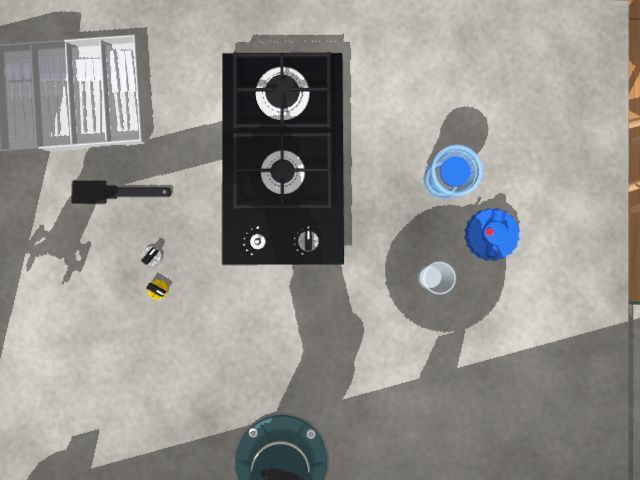

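View pics/scene0.png

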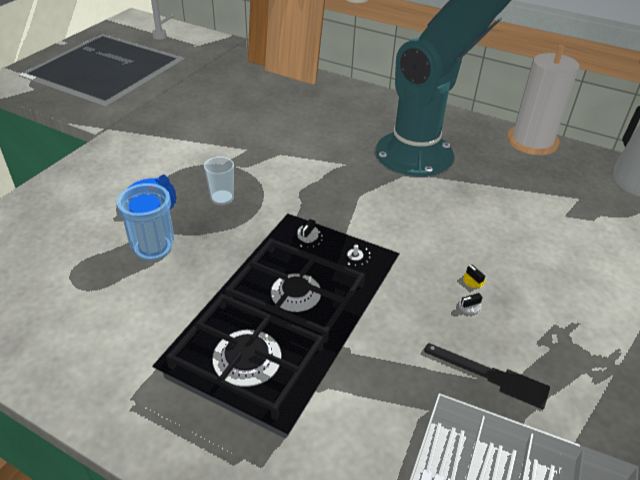

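The top view shows the loose knob at (152,254), the yellow decoy at (157,288), the bare spindle at (257,241) and the fitted knob at (308,239). The scene view agrees. Next I'll localise them roughly.

```bash
cat > h.py <<'E'
import numpy as np,cv2
from scipy.spatial.transform import Rotation as Ro
from station import arm
def ray(n,u,v,z,T=None):
    """world point at height z seen at pixel of fixed camera"""
    m=arm.camera_model(n);K=m["camera_matrix"]
    R,t=m["R"],m["t"]
    d=R.T@np.linalg.solve(K,[u,v,1]);c=-R.T@t
    return c+d*(z-c[2])/d[2]
def pose(s):
    T=np.eye(4);T[:3,:3]=Ro.from_euler("xyz",s["tool_rot"],degrees=True).as_matrix();T[:3,3]=s["ee_pos"];return T
def wray(T,u,v,z):
    m=arm.camera_model("wrist");K=m["camera_matrix"]
    x,y=(u-K[0,2])/K[0,0],(v-K[1,2])/K[1,1];r=np.hypot(x,y)
    d=np.array([x/r*np.sin(r),y/r*np.sin(r),np.cos(r)]) if r>0 else np.array([0,0,1.])
    C=T@m["tool_from_camera"];d=C[:3,:3]@d;c=C[:3,3]
    return c+d*(z-c[2])/d[2]
def wpix(T,P):
    m=arm.camera_model("wrist");K=m["camera_matrix"]
    p=np.linalg.inv(T@m["tool_from_camera"])@np.r_[P,1];q=p[:3]
    th=np.arctan2(np.hypot(q[0],q[1]),q[2]);a=np.arctan2(q[1],q[0])
    return K[0,2]+K[0,0]*th*np.cos(a),K[1,2]+K[1,1]*th*np.sin(a)
def rel(T,P): return (np.linalg.inv(T)@np.r_[P,1])[:3]*1000
def shot(name):
    s=arm.observe();T=pose(s);p,d=arm.camera("wrist")
    cv2.imwrite(f"pics/{name}.png",p[:,:,::-1]);np.savez(f"pics/{name}.npz",T=T,d=d);print(s["t"],s["ee_pos"],s["tool_rot"]);return T,p,d
E
python3 - <<'E'
from h import *
import cv2
np.set_printoptions(precision=4,suppress=True)
for n,u,v,z in(("knob",152,254,.025),("spin",257,241,.086),("fit",308,239,.09),("yel",157,288,.025)):print(n,ray("top",u,v,z))
T=pose(arm.observe());print("knob in tool",rel(T,ray("top",152,254,.02)))
p=cv2.imread("pics/top0.png")
a=cv2.resize(p[225:305,120:200],(400,400),interpolation=cv2.INTER_CUBIC);b=cv2.resize(p[210:270,230:330],(400,240),interpolation=2)
b=np.vstack([b,np.zeros((160,400,3),np.uint8)]);cv2.imwrite("pics/crop.png",np.hstack([a,b]))
E
```

```text
knob [0.4935 0.3268 0.025 ]
spin [0.5289 0.0681 0.086 ]
fit [ 0.5364 -0.0505  0.09  ]
yel [0.4115 0.3117 0.025 ]
knob in tool [-365.3329 -257.2631  210.8295]
```

View pics/crop.png

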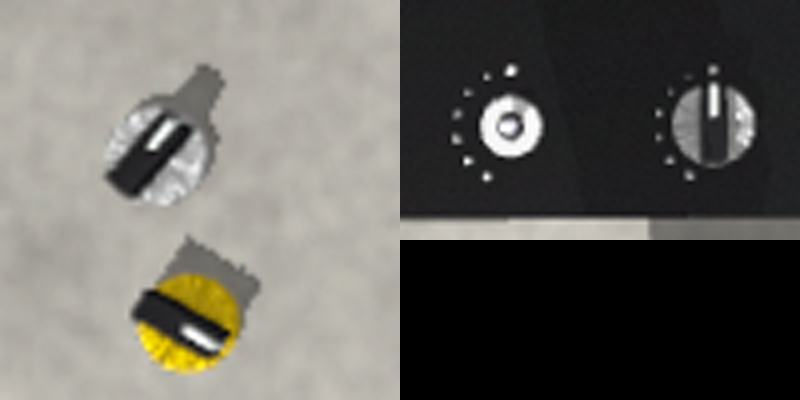

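The loose knob (left crop) has its white pointer at the upper right, so its yaw is about -40°. The spindle's flat can't be seen from here. I'll move above the knob now.

```bash
python3 -m crank '[[[-365,-257,70,21,0.7],[-365,-257,70,21,0.7],[-365,-257,70,21,0.7],[-365,-257,70,21,0.7],[-365,-257,70,21,0.7],[-365,-257,70,21,0.7],[-365,-257,70,21,0.7],[-365,-257,70,21,0.7],[-365,-257,70,21,0.7],[-365,-257,70,21,0.7]]]' 
python3 -c "
from h import *
shot('w1')
print(arm.observe()['joints'])
"
```

```text
t: 0.93
ee_pos: [0.4735, 0.3557, 0.1662]
tool_rot: [-180.0, -0.0, 140.7]
wrist_force: [1.5, 0.0, -0.1]
width: 0.0597
grasp_force: 0.0
0.9333 [0.47351375 0.3556776  0.16624039] [-1.79970506e+02 -6.31001408e-03  1.40700783e+02]
[-46.33517429  29.34034691   8.36023918 113.06277849  -5.84108212
  38.18318236  15.48377054]
```

View pics/w1.png

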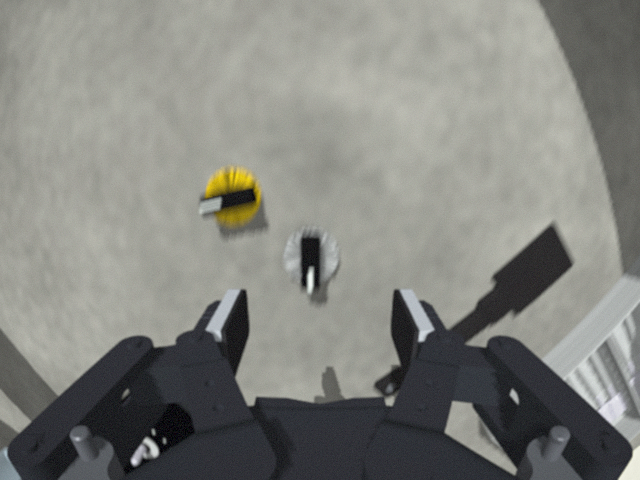

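The wrist view shows the loose knob at (311,258), with its fin running from (311,237) to (311,290), near enough aligned with tool x. The pointer is at the lower, tool -x, end.

```bash
python3 - <<'E'
from h import *
f=np.load("pics/w1.npz");T=f["T"];p=cv2.imread("pics/w1.png").astype(int)
np.set_printoptions(precision=2,suppress=True)
# black fin segmentation
c=p[225:300,280:345]; dark=(c.max(2)<60)
v,u=np.nonzero(dark); print(len(u),u.min()+280,u.max()+280,v.min()+225,v.max()+225)
pts=np.c_[u+280,v+225].astype(np.float32); print(cv2.minAreaRect(pts))
for z in(.03,.02):
  a=wray(T,311,237,z);b=wray(T,311,287,z);print(z,rel(T,a),rel(T,b))
for z in (.01,):
  for q in((284,257),(340,257),(312,228)):print(rel(T,wray(T,*q,z)))
print(f["d"][245,311],f["d"][270,311])
E
```

```text
690 302 319 237 288
((310.4999694824219, 262.5), (16.999996185302734, 50.99999237060547), 0.0)
0.03 [ -6.92  -6.97 136.24] [-49.09  -7.23 136.24]
0.02 [ -9.69  -7.2  146.24] [-53.37  -7.48 146.24]
[-30.1  -30.5  156.25]
[-30.01  17.04 156.23]
[ -4.72  -6.57 156.24]
0.29127195 0.29724225
```

```bash
python3 -m crank '[[[-29,-7,40,0,0.55],[-29,-7,75,0,0.55],[-29,-7,105,0,0.55],[-29,-7,125,0,0.55],[-29,-7,140,0,0.55],[-29,-7,148,0,0.55],[-29,-7,152,0,0.55],[-29,-7,152,0,0.55],[-29,-7,152,0,0.55]]]' 60
python3 -m crank '[[[0,0,0,0,0.3],[0,0,0,0,0.1],[0,0,0,0,0],[0,0,0,0,0],[0,0,0,0,0],[0,0,0,0,0]]]' 60
```

```text
t: 1.73
ee_pos: [0.4913, 0.3341, 0.0154]
tool_rot: [179.9, 0.0, 140.7]
wrist_force: [-0.4, 0.1, 0.1]
width: 0.0466
grasp_force: 0.0
t: 2.23
ee_pos: [0.4916, 0.3342, 0.016]
tool_rot: [179.9, 0.0, 140.7]
wrist_force: [0.1, 0.3, 6.3]
width: 0.0143
grasp_force: 60.9
```

```bash
python3 -m crank '[[[0,0,-20,0,0],[0,0,-60,0,0],[0,0,-100,0,0],[-20,-14,-140,0,0],[-50,-35,-170,0,0],[-90,-64,-170,0,0],[-130,-92,-170,0,0],[-170,-120,-170,0,0],[-200,-141,-170,0,0],[-225,-159,-170,0,0]]]' 
python3 -m crank '[[[-20,-14,0,0,0],[-32,-23,0,0,0],[-32,-23,0,0,0],[-32,-23,0,0,0],[-32,-23,0,0,0]]]'
python3 -c "
from h import *
shot('w2')
"
```

```text
t: 3.07
ee_pos: [0.5605, 0.0802, 0.1852]
tool_rot: [180.0, 0.0, 140.7]
wrist_force: [0.9, 0.2, -0.4]
width: 0.0146
grasp_force: 60.1
t: 3.48
ee_pos: [0.5701, 0.0455, 0.1847]
tool_rot: [180.0, -0.1, 140.8]
wrist_force: [0.3, 0.8, -0.8]
width: 0.0145
grasp_force: 60.1
3.4833 [0.57009655 0.04554428 0.18465717] [ 1.79974939e+02 -6.10318137e-02  1.40775302e+02]
```

View pics/w2.png

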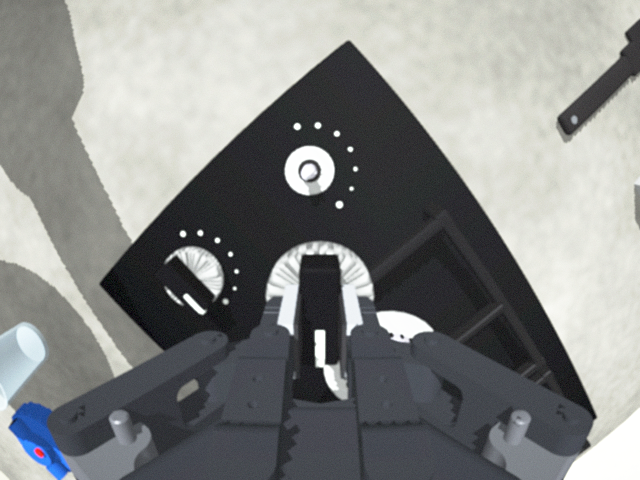

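```bash
python3 - <<'E'
from h import *
np.set_printoptions(precision=4,suppress=True)
T=np.load("pics/w2.npz")["T"]
print(wray(T,309,171,.086),rel(T,wray(T,309,171,.086)))
p=cv2.imread("pics/w2.png")
cv2.imwrite("pics/c2.png",cv2.resize(p[135:205,275:345],(560,560),interpolation=2))
E
```

```text
[0.5284 0.0703 0.086 ] [47.8233 -7.1916 98.705 ]
```

View pics/c2.png

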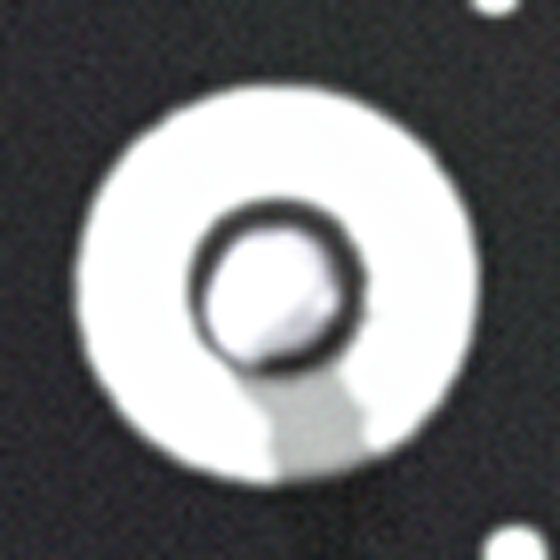

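The flat seems to face the lower right of the crop. I'll take a closer, steeper look.

```bash
python3 -m crank '[[[-8,-5,30,0,0],[-15,-7,52,0,0],[-15,-7,55,0,0],[-15,-7,55,0,0],[-15,-7,55,0,0]]]'
python3 -c "
from h import *
np.set_printoptions(precision=4,suppress=True)
T,p,d=shot('w3')
P=np.array([.5284,.0703,.086]);u,v=map(int,wpix(T,P));print(u,v)
cv2.imwrite('pics/c3.png',cv2.resize(p[v-40:v+40,u-40:u+40,::-1],(640,600) if 0 else (600,600),interpolation=2))
"
```

```text
t: 3.95
ee_pos: [0.5778, 0.0307, 0.1302]
tool_rot: [180.0, -0.0, 140.8]
wrist_force: [0.1, 0.4, -1.5]
width: 0.0147
grasp_force: 60.1
3.95 [0.5778 0.0307 0.1302] [179.9672  -0.025  140.7938]
319 150
```

View pics/c3.png

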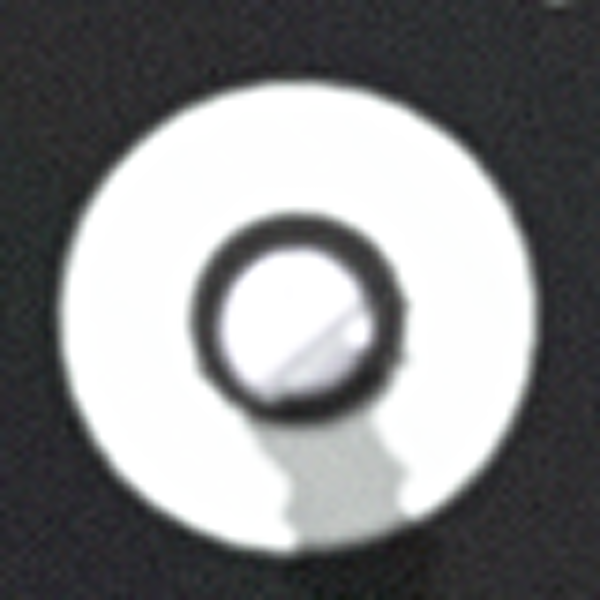

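The flat's edge runs from (365,308) to (270,392) in the crop, about 32 px from the spindle's axis. The expected 2 mm is about 31 px, so that fits. It faces close to world +x, like the fitted knob's pointer. Next I'll fit the held skirt's arc and the spindle to get their offset.

```bash
python3 - <<'E'
from h import *
from scipy.optimize import least_squares
np.set_printoptions(precision=2,suppress=True)
I=np.eye(4)
for n in("w2","w3"):
    p=cv2.imread(f"pics/{n}.png");g=cv2.cvtColor(p,cv2.COLOR_BGR2GRAY);T=np.load(f"pics/{n}.npz")["T"]
    P=[]
    for u in range(282,360,3):
        c=g[215:300,u].astype(int);i=np.nonzero(c>110)[0]
        if len(i):P.append((u,215+i[0]-.5))
    X=np.array([wray(I,u,v,.016)[:2]*1000 for u,v in P])
    r=least_squares(lambda q:np.hypot(*(X-q).T)-24,[0,0],loss="soft_l1",f_scale=.5)
    fr=least_squares(lambda q:np.hypot(*(X-q[:2]).T)-q[2],[0,0,24],loss="soft_l1",f_scale=.5)
    print(n,"skirt",r.x,fr.x,np.abs(r.fun).mean(),P[::6])
T=np.load("pics/w3.npz")["T"];S=wray(T,318.6,153.3,.086);print("spindle",S*1000,rel(T,S))
# washer centre, unbiased by flat; height of the glass
p=cv2.imread("pics/w3.png");g=cv2.cvtColor(p,cv2.COLOR_BGR2GRAY)
w=(g[110:190,279:359]>90).astype(np.uint8);cs,_=cv2.findContours(w,0,1);c=max(cs,key=cv2.contourArea)
e=cv2.fitEllipse(c);print(e);u,v=e[0][0]+279,e[0][1]+110
for z in(.06,.063):
    Q=wray(T,u,v,z);print(z,Q*1000,rel(T,Q))
d=np.load("pics/w3.npz")["d"];print(d[int(v)-25,int(u)])
a=np.array([318.6,153.3]);b1=wray(T,*a,.086);b2=wray(T,*(a+[6.6,7.5]),.086);print("flat yaw",np.degrees(np.arctan2(*(b2-b1)[[1,0]])))
l1=wray(T,279+365*.1333,110+308*.1333,.086)-wray(T,279+270*.1333,110+392*.1333,.086);print("edge yaw",np.degrees(np.arctan2(l1[1],l1[0])))
E
```

```text
w2 skirt [ 0.59 -0.34] [-0.04 -0.35 24.58] 0.13079052222081386 [(282, np.float64(254.5)), (300, np.float64(244.5)), (318, np.float64(240.5)), (336, np.float64(243.5)), (354, np.float64(252.5))]
w3 skirt [ 0.65 -0.36] [ 0.04 -0.37 24.55] 0.11209560120657464 [(282, np.float64(254.5)), (300, np.float64(244.5)), (318, np.float64(240.5)), (336, np.float64(243.5)), (354, np.float64(252.5))]
spindle [529.4  69.1  86. ] [61.78 -0.85 44.18]
((39.23714828491211, 41.75255584716797), (62.51936721801758, 63.77143859863281), 85.19303894042969)
0.06 [529.44  68.74  60.  ] [61.51 -1.12 70.18]
0.063 [529.35  68.82  63.  ] [61.63 -1.11 67.18]
0.20237625
flat yaw 1.9687014736667297
edge yaw 92.64192054230097
```

```bash
python3 -m crank '[[[30,0,0,-7,0],[61.6,-0.5,0,-14,0],[61.6,-0.5,0,-21,0],[61.6,-0.5,0,-28,0],[61.6,-0.5,0,-35,0],[61.6,-0.5,0,-41.7,0],[61.6,-0.5,0,-41.7,0],[61.6,-0.5,0,-41.7,0],[61.6,-0.5,0,-41.7,0]]]'
python3 -c "
from h import *
np.set_printoptions(precision=5,suppress=True)
T=pose(arm.observe());print(T[:3,3],rel(T,[.5298,.06925,.1]),arm.observe()['tool_rot'])"
```

```text
t: 4.75
ee_pos: [0.5303, 0.068, 0.1306]
tool_rot: [180.0, 0.1, -177.7]
wrist_force: [-0.3, -0.7, -1.9]
width: 0.0143
grasp_force: 60.1
[0.53028 0.06805 0.13055] [ 0.4798   1.21415 30.55018] [ 179.98885    0.08748 -177.74644]
```

```bash
python3 -m crank '[[[0.5,1.2,8,0,0],[0.5,1.2,18,0,0],[0.5,1.2,23,0,0],[0.5,1.2,23,0,0],[0.5,1.2,23,0,0]]]'
python3 -m crank '[[[0,0,3,0,0],[0,0,6,0,0],[0,0,9,0,0],[0,0,12,0,0],[0,0,12,0,0]]]'
```

```text
t: 5.17
ee_pos: [0.5286, 0.0688, 0.1058]
tool_rot: [-180.0, -0.1, -177.6]
wrist_force: [0.5, -0.8, 0.3]
width: 0.0142
grasp_force: 60.1
t: 5.58
ee_pos: [0.5293, 0.0688, 0.0943]
tool_rot: [-180.0, -0.0, -177.6]
wrist_force: [-0.4, 0.4, -0.1]
width: 0.0142
grasp_force: 60.1
```

It has gone in about 8 mm with no force. I'll continue.

```bash
python3 -m crank '[[[0,0,3,0,0],[0,0,6,0,0],[0,0,9,0,0],[0,0,11,0,0],[0,0,11,0,0],[0,0,11,0,0]]]'
python3 -m crank '[[[0,0,1,0,0],[0,0,2,0,0],[0,0,3,0,0],[0,0,4,0,0],[0,0,4,0,0],[0,0,4,0,0]]]'
```

```text
t: 6.08
ee_pos: [0.5293, 0.0689, 0.084]
tool_rot: [-180.0, 0.0, -177.6]
wrist_force: [-0.6, -0.2, 1.5]
width: 0.0142
grasp_force: 60.5
t: 6.58
ee_pos: [0.5293, 0.0689, 0.0804]
tool_rot: [-180.0, 0.0, -177.6]
wrist_force: [-1.5, 0.1, 7.6]
width: 0.0143
grasp_force: 61.1
```

```bash
python3 -m crank '[[[0,0,1,0,0],[0,0,2,0,0],[0,0,3,0,0],[0,0,3.5,0,0],[0,0,3.5,0,0],[0,0,3.5,0,0]]]'
python3 -c "
from h import *
T,p,d=shot('w4')
cv2.imwrite('pics/c4.png',p[60:420,80:560,::-1])"
```

```text
t: 7.08
ee_pos: [0.5295, 0.0689, 0.0786]
tool_rot: [-180.0, 0.0, -177.6]
wrist_force: [-4.8, 0.2, 22.5]
width: 0.0141
grasp_force: 63.1
7.0833 [0.52945256 0.06887917 0.07855839] [-1.79985503e+02  4.13757199e-02 -1.77632278e+02]
```

View pics/c4.png

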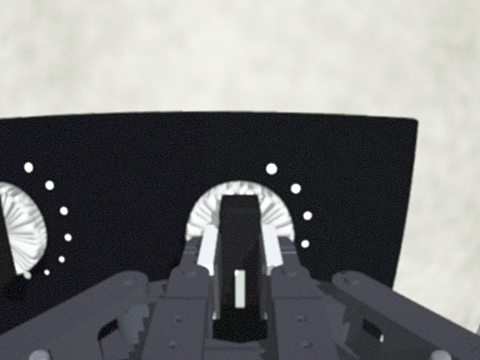

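The knob is at the spindle's stop (TCP 78.6 mm, expected about 79; force 22 N, above the 11 N of spring). The picture shows the skirt round at crop (240,225), with the pointer towards world +x. Handing in.

```bash
python3 -c "
from station import arm
s=arm.observe();print(s['ee_pos'],s['wrist_force'],s['grasp_force']);print(arm.job_done())"
```

```text
[0.52946743 0.06891158 0.07858103] [-5.12857013 -0.61857663 22.68696518] 63.1432094424963
the job is handed in; nothing more can be done
None
```

I handed the job in at about 7 s of robot time: the knob is on the bare spindle, pointer on the flat's side, and by height and force held down at the stop with a 63 N grip; no verdict came back.

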